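# Scan out the screws and hold the chest lid at its balance point

### The arm

A 7-joint arm with a two-finger parallel gripper is mounted at the origin on the work surface. World frame = base frame: x ahead of the robot, y to its left, z up, the work surface at z = 0. Lengths are in m, angles in degrees, forces in N, time in s.
With the tool pointing down it reaches from about 0.4 to 0.9 m from the base axis. Payload 5.6 kg.
Tool frame: the origin (TCP) lies midway between the tips of the shut fingers; the grasp point (between the pads) lies 19 mm behind it; z points along the fingers, y is the line along which they close (so a half turn about z gives the same grasp; the last joint's range is limited). The gripper opens to 92 mm and grips with 3 to 60 N. Pads are 20 mm wide; open, the fingers measure 128 mm over their backs; the gripper's body (75 mm by 189 mm) begins 69 mm behind the grasp point.
Start: joints at [-75.115, 26.786, -0.665, 91.828, 0.344, 61.387, -3.226], TCP at [0.194, 0.62, 0.215] pointing down, gripper open.
Joint ranges: [-144.91, 144.91], [-17.63, 115.5], [-89.93, 88.59], [15.96, 139.68], [-74.01, 254.01], [8.47, 105.57], [-167.45, 167.45]. Speed limits (degrees/s): [147.25, 147.25, 180, 180, 180, 180, 180].

### API

Orientations are given as a 3x3 rotation matrix whose columns are the frame's x, y, z axes.
In Python, from cell import arm gives the robot as it stands. Calls block until the motion is done:
- arm.move_to(position, orientation): joint-space move of the TCP to a pose.
- arm.move_linear(position, attitude=None, rate=0.15, guard=None): straight line of the TCP; attitude=None keeps the orientation; rate is the mean speed in m/s. With guard (N) it stops when the force on the tool has changed by that much, and returns True; else False.
- arm.move_j(angles): joint-space move.
- arm.gripper_to(opening): finger opening in m; the grip force is fixed at half the most; returns when the fingers have stopped.
- arm.dwell(seconds).
- arm.ik(position, orientation): joint angles nearest the present ones, or None.
- arm.camera(name): name is "scene" or "top"; returns (picture, depth): 384x512x3 uint8, red, green, blue; 384x512 float32, m along the optical axis (not along the pixel's ray), 0 where there is no reading.
- arm.calibration(name): a dict with "K" (3x3 intrinsics, pixels), "k1" (the pictures are not rectified: a ray, as slopes to the right and down, at radius r is drawn at 1 + k1 r^2 times it, then the intrinsics apply), "view" (4x4, takes a point from world to camera coordinates). Camera axes: x right, y up, looking along -z (the intrinsics and any distortion apply to the point x, -y, -z); pixel columns grow to the right and rows downward; lengths in m; the calibration is good to about 2 mm. A picture is of the moment at which its call begins. calibration takes no time and is no camera call.
A pose or a line that the arm cannot do raises arm.IKError and nothing moves.
- arm.sign_off(): hands the job in; it is judged then, once.
Readings, each from a call of its own:
- arm.get_time(): time.
- arm.get_joint_pos(): joint angles.
- arm.get_joint_velocities(): joint speeds.
- arm.get_tau(): joint torques, N m.
- arm.get_ee_pos(): TCP position.
- arm.get_orientation(): TCP orientation.
- arm.get_force(): force on the tool from outside, world axes, zero at the start.
- arm.get_ft_torque(): the same for the moment, N m.
- arm.get_gripper_width(): finger opening in m.
- arm.get_finger_force(): force on a finger pad.
Only numpy, scipy, OpenCV 4.12 (cv2) and the standard library are available. Lean on these libraries where they do the work, as an engineer would, in place of code of your own. Each camera call takes 0.05 s, during which the arm holds its last target. There are 200 camera calls.

### The job

We are fitting the lid stay to the tool chest: first book out the screws by turning the small labelled jar where it stands until its label squarely faces the barcode reader's window, and let go of it. Then take the chest's lid by its bar handle, swing it up gently, without letting it drop or go over backwards, to the point where it balances over its hinges, and finish with the gripper still closed on the handle, holding the lid still there so that the stay can be screwed on. Leave the other things on the bench where they are.

Things in the scene. Friction and masses are not known exactly. Their poses are not given: they have to be found in the camera images.
- jar: clear plastic screw jar with a black screw cap, 58 mm in diameter, 85 tall (cap: the top 22), about 0.25 kg, loose on the bench with its axis about 93 mm in front of the barcode reader's window; origin under its centre, z up. Its x axis points out through the middle of its label. It can be gripped across from above at any angle, and turned in several grips
- label (a point): middle of the jar's label, on its side, 29 mm from its axis, 28 mm above the bench: a white paper patch with dark bars, 30 mm wide, 40 tall. A white paper tail 14 mm wide runs from it up over the black cap to the cap's middle: seen from above, the strip points from the centre to the labelled side
- scanner: barcode reader, fixed: grey block 46 x 54 x 42 mm on a dark steel bracket, its top 69 mm above the bench; origin on the bench 21.5 mm behind its window. Its x axis points out of its back; the window looks level along -x, at the jar. The label faces the window squarely when the jar's x axis points the same way as the reader's x axis
- window (a point): centre of the reader's window, on the block's front, 48 mm above the bench
- chest: pine tool chest, fixed, with a hinged lid: base 170 (x) x 260 (y) x 85 mm tall; the closed lid adds 51, so 136 overall; origin under the base's centre, z up. Its x axis points from the front (handle side, towards the robot) to the back, where the lid's hinge line runs along its y axis
- hinge_mid (a point): middle of the lid's hinge line, at the chest's back upper edge: 85 mm behind the chest's centre, 86 mm above the bench
- pull: the lid's handle: round steel bar, 12 mm thick, 130 long, parallel to the hinge line, its centre 42 mm off the lid's front board, on two posts 110 apart; origin at the bar's middle. Lid shut: 212 mm before and 25 above the hinge line, 111 above the bench. It swings with the lid at 213.5 mm radius; being round it can turn between gripping fingers, so the gripper may point down all the way
- lid (a joint): lid's opening in rad: 0 shut, growing as the front edge rises, free to 2.4. Lid and handle weigh 0.5 kg, almost no hinge friction: it falls shut before its balance point, over backwards beyond it. Being a boxed lid it balances before its top is upright: at 1.24 rad (71 degrees), the bar then 295 mm above the bench and 46 mm in front of the hinge line
- big_jar: bystander: larger clear screw jar with a black cap and no label, 84 mm across, 105 tall, standing beside the barcode reader; origin under its centre
- stay: bystander: the folded brass lid stay waiting to be screwed on, two flat arms side by side, about 60 x 115 mm, 11 thick, lying on the bench in front of the chest; origin at one end
- screwdriver: bystander: screwdriver about 200 mm long lying beside the chest; origin under its middle
- plane: bystander: steel block plane, 155 x 50 mm, about 60 tall, near the middle of the bench in front; origin under its centre
- square: bystander: small combination square, 150 mm steel rule with a dark head, 14 thick, lying in front of the jar; origin under the rule's middle
- tape: bystander: tape measure, a rounded block 68 x 38 x 66 mm, far back; origin under its centre
- glue: bystander: white glue bottle, 64 mm across, 170 tall, far back; origin under its centre
There are look-alikes about, which are no part of the job. Leave any turquoise look-alike of the jar alone.

How it is judged (in metres and radians):
On the way, in this order (a step that is already met when the one before it is completed fails the run):
1. the jar stands where it stood, released, its label facing the reader's window (angle between the x axis of jar and the x axis of scanner, either way round below 0.3 rad and distance between label and window below 0.095 m and distance of jar from where it was at the start of the episode below 0.02 m and angle between jar's own z axis and vertical below 0.08 rad and linear speed of jar below 0.02 m/s and contact force between the fingers and jar below 0.3 N), for 0.2 s.
2. the lid is at its balance point, held by its handle (value of joint lid between 1.16 and 1.32 rad and velocity of joint lid between -0.06 and 0.06 rad/s and contact force between the fingers and pull above 3 N), for 0.3 s.
At the end, for the whole second after the job is handed in: The lid stands still (under 0.06 rad/s) at its balance point, 1.24 rad open, within 0.08 rad, with the gripper closed on its bar handle (over 3 N of contact). The jar stands upright, released and at rest within 20 mm of where it started, its label facing the reader's window squarely within 0.3 rad (all of step 1 and all of step 2); the arm keeps its last pose, push and grip.
It fails at once if the lid is dropped or flung (faster than 2.5 rad/s) (velocity of joint lid above 2.5 rad/s or velocity of joint lid below -2.5 rad/s).
It fails at once if the lid goes over backwards (opened beyond 1.7 rad) (value of joint lid above 1.7 rad).
It fails at once if the jar is tipped over (angle between jar's own z axis and vertical above 0.5 rad).
It fails at once if another thing on the bench is moved by more than 30 mm (distance of any of big_jar, stay, screwdriver, plane, square, tape, glue from where it was at the start of the episode above 0.03 m).
It also fails if it takes over 61 s, if anything falls off the work surface, if the arm or the gripper's body presses on something with over 40 N, if the wrist force passes 120 N, or if a joint passes its speed limit or range.

## Working session

There is one attempt and no reset: what is moved stays moved. The work goes in short steps, each a Python script; the robot and the scene stay as the last script left them, time stands still between calls to the robot, and variables do not carry over. Pictures are saved under pics/ and viewed, at most 10 in all, crops included, and the job is handed in when it is done.

```bash
mkdir -p pics; cat > h.py <<'E'
import numpy as np, cv2
from cell import arm
def snap(cam,name):
    p,d=arm.camera(cam); cv2.imwrite(f'pics/{name}.png',p[:,:,::-1]); np.savez(f'{name}.npz',p=p,d=d); return p,d
def ray(cam,u,v):
    c=arm.calibration(cam);K=np.array(c['K'],float);V=np.array(c['view'],float)
    q=np.array([(u-K[0,2])/K[0,0],(v-K[1,2])/K[1,1]]);s=q.copy()
    for _ in range(20): s=q/(1+c['k1']*(s@s))
    R=V[:3,:3];t=V[:3,3]
    return -R.T@t, R.T@np.array([s[0],-s[1],-1])
def atz(cam,u,v,z):
    o,r=ray(cam,u,v); return o+r*(z-o[2])/r[2]
def atd(cam,u,v,d):
    o,r=ray(cam,u,v); return o+r*d
E
python3 - <<'E'
from h import *
for c in('scene','top'):
    p,d=snap(c,c+'0'); cv2.imwrite(f'pics/{c}0b.png',cv2.resize(p[:,:,::-1],(800,600),interpolation=cv2.INTER_CUBIC))
    o,r=ray(c,256,192);print(c,o,r,arm.calibration(c)['K'])
E
```

```text
scene [ 1.26954709 -0.08578112  0.69395402] [-0.74954553  0.16459115 -0.64161475] [[358.93346571   0.         256.8023095 ]
 [  0.         358.93346571 183.40664811]
 [  0.           0.           1.        ]]
top [0.35652588 0.06034332 1.15597311] [ 0.2006327   0.01183467 -0.97965704] [[442.33746214   0.         260.48998858]
 [  0.         442.33746214 193.89823235]
 [  0.           0.           1.        ]]
```

View pics/scene0b.png

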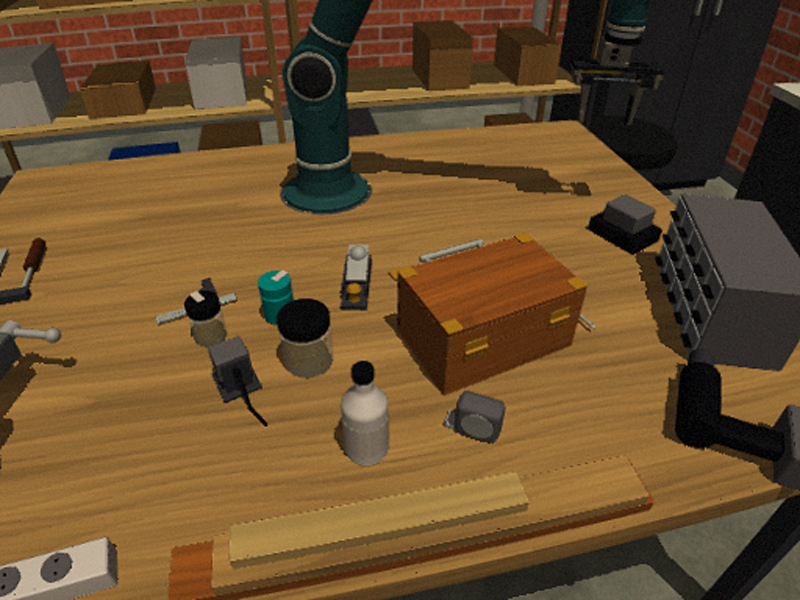

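View pics/top0b.png

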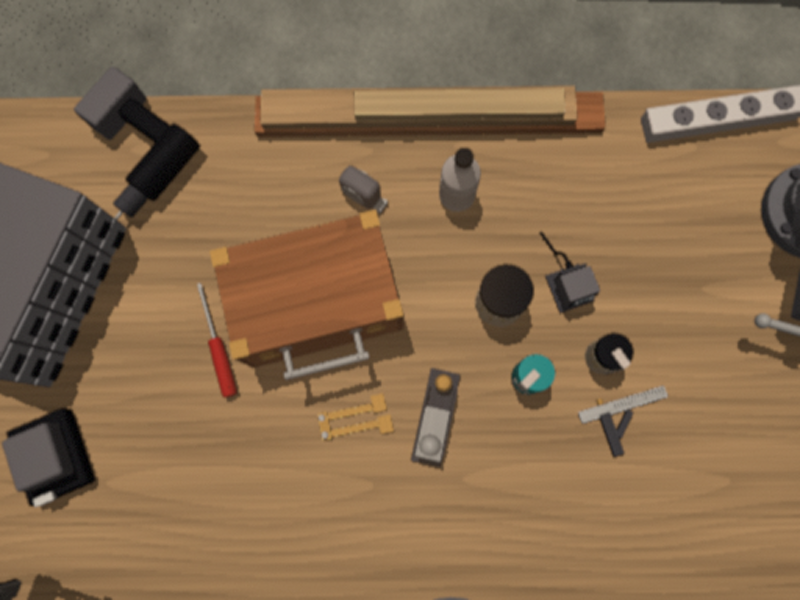

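The scene shows three candidates (800-px top view): the jar with a black cap and strip at (614,351), a turquoise jar with a strip at (535,373), and a big black-capped jar with no strip at (507,290). The first fits, because it is small, black-capped, labelled and in front of the reader at (575,287). The chest's bar runs from (287,374) to (367,357). I'll confirm the jar in a crop.

```bash
python3 - <<'E'
import cv2,numpy as np
a=cv2.imread('pics/top0.png')
b=cv2.resize(a[155:275,320:440],(600,600),interpolation=cv2.INTER_CUBIC)
cv2.imwrite('pics/c1.png',b)
b=cv2.resize(a[125:265,130:270],(600,600),interpolation=cv2.INTER_CUBIC)
cv2.imwrite('pics/c2.png',b)
E
```

```text
(no output)
```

View pics/c1.png

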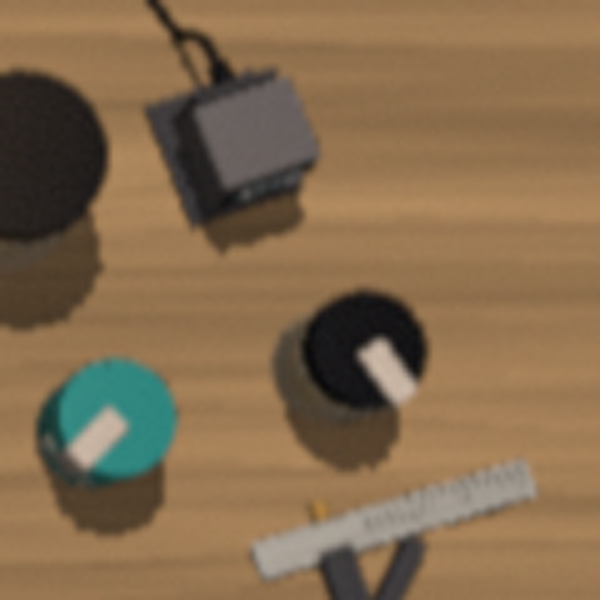

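View pics/c2.png

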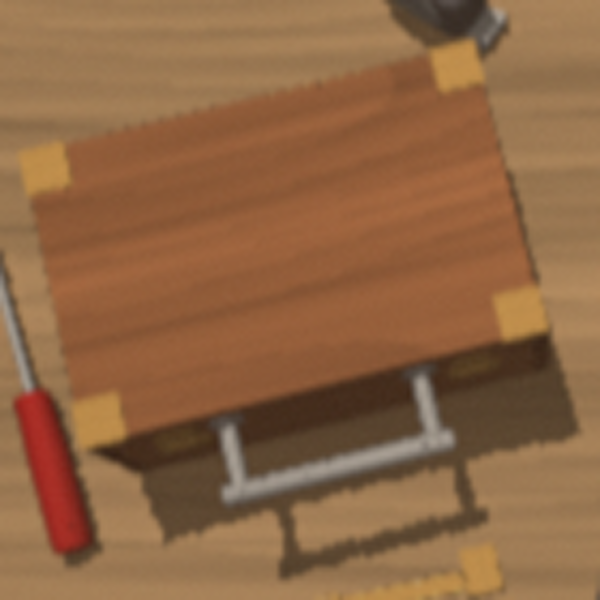

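The crop confirms the black cap at (365,350) with its strip pointing to (403,398), away from the reader. The reader's top corners are (195,112), (287,78), (317,148) and (230,188). In the second crop the bar ends are (225,494) and (452,438), and the lid corners are (22,148), (475,40), (547,335) and (82,448).

```bash
python3 - <<'E'
from h import *
np.set_printoptions(precision=4,suppress=True)
f=lambda x,y,s,u0,v0,z: atz('top',u0+(x+.5)/s-.5,v0+(y+.5)/s-.5,z)
c1=lambda x,y,z:f(x,y,5,320,155,z); c2=lambda x,y,z:f(x,y,600/140,130,125,z)
ang=lambda v:np.degrees(np.arctan2(v[1],v[0]))
J=c1(365,350,.085);s0=c1(372,346,.085);s1=c1(402,396,.085)
print('jar',J,'strip',ang(s1-s0),ang(s1-J),'r',np.linalg.norm(c1(305,350,.085)-J))
S=[c1(*p,.069) for p in((195,112),(287,78),(317,148),(230,188))]
m=lambda a,b:(a+b)/2
print('scanner',sum(S)/4,'x',ang(m(S[0],S[1])-m(S[2],S[3])),'side',ang(S[0]-S[1])-90,ang(S[3]-S[2])-90)
w=m(S[2],S[3]);print('win',w,'jar->win',ang(w-J),np.linalg.norm((w-J)[:2]))
a,b=c2(225,494,.113),c2(452,438,.113)
print('bar',m(a,b),'len',np.linalg.norm(a-b),'chest x ang',ang(a-b)-90)
L=[c2(*p,.136) for p in((22,148),(475,40),(547,335),(82,448))]
print('lid',sum(L)/4,ang(L[0]-L[1])-90,ang(L[3]-L[2])-90,ang(m(L[0],L[1])-m(L[2],L[3])),np.linalg.norm(L[0]-L[1]),np.linalg.norm(L[0]-L[3]))
print(arm.get_orientation(),arm.get_gripper_width(),arm.get_time())
for n in [c1(20,155,.105),c1(115,418,.085),c1(262,560,.014),c1(530,480,.014)]: print(n)
E
```

```text
jar [ 0.491  -0.2583  0.085 ] strip -152.41195290570516 -144.1180902905696 r 0.029175931016078172
scanner [ 0.6043 -0.2166  0.069 ] x 20.40991846007511 side 19.8240587099625 24.01179550967221
win [ 0.5854 -0.2236  0.069 ] jar->win 20.188215612568104 0.1005843415494426
bar [0.4717 0.1857 0.113 ] len 0.12833175160129592 chest x ang 13.303880391542023
lid [0.5946 0.2157 0.136 ] 13.350932809534214 13.203236383039908 13.158812324330704 0.26008809845244196 0.1732712693956839
[[-0.9545  0.2983 -0.0003]
 [ 0.2983  0.9545 -0.0015]
 [-0.0001 -0.0016 -1.    ]] 0.09195628712654366 0.1
[ 0.5857 -0.0914  0.105 ]
[ 0.4593 -0.1352  0.085 ]
[ 0.393  -0.2196  0.014 ]
[ 0.4319 -0.3594  0.014 ]
```

```bash
cat > jar.py <<'E'
from h import *
np.set_printoptions(precision=4,suppress=True)
J=atz('top',320+370.5/5-.5,155+347.5/5-.5,.085); print(J)
R=np.array([[0,1,0],[1,0,0],[0,0,-1.]])
q=np.array(arm.ik([J[0],J[1],.25],R)); q[6]=86
arm.move_j(q); R=np.array(arm.get_orientation()); print(R[:,2],'yaw',np.degrees(np.arctan2(R[1,1],R[0,1])))
y0=R[:,1]
arm.move_linear([J[0],J[1],.036],rate=.12,guard=8)
print(arm.get_ee_pos(),arm.get_force(),arm.get_joint_pos()[6])
arm.gripper_to(.05); print('w',arm.get_gripper_width(),arm.get_finger_force())
q=np.array(arm.get_joint_pos())
for k in (1,2,3,4): 
    p=q.copy(); p[6]=q[6]-172*k/4; arm.move_j(p)
R=np.array(arm.get_orientation()); print('yaw',np.degrees(np.arctan2(R[1,1],R[0,1])),arm.get_ee_pos())
arm.gripper_to(.09); arm.dwell(.3)
arm.move_linear([J[0],J[1],.25],rate=.12)
print(arm.get_time())
E
python3 jar.py
```

```text
[ 0.4924 -0.2609  0.085 ]
[-0.0001  0.0002 -1.    ] yaw 44.32174069163345
[ 0.4928 -0.261   0.0366] [-0.1658 -0.345  -0.8244] 99.31894824805163
w 0.05761001829018848 30.000068843364716
yaw -127.61565640197395 [ 0.4927 -0.2607  0.036 ]
11.7583
```

```bash
python3 - <<'E'
from h import *
q=np.array(arm.get_joint_pos()); p=q.copy(); p[0]+=25 if True else 0
arm.move_j(p)
a,d=snap('top','t1'); print(arm.get_ee_pos(),q[0],arm.get_joint_pos()[6])
cv2.imwrite('pics/t1c.png',cv2.resize(a[155:275,320:440,::-1],(600,600),interpolation=cv2.INTER_CUBIC))
E
```

```text
[ 0.33767823 -0.44291438  0.24905248] -16.414810817675164 -85.86763928476202
```

View pics/t1c.png

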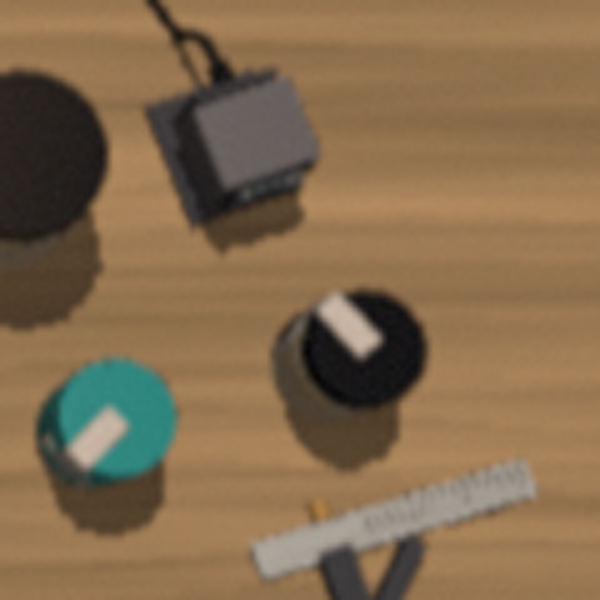

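The strip now runs from (370,350) to (329,302), so the jar is over-turned by roughly 20° counter-clockwise. I'll re-grip and correct it.

```bash
cat > jar2.py <<'E'
from h import *
c1=lambda x,y,z:atz('top',320+(x+.5)/5-.5,155+(y+.5)/5-.5,z)
d=c1(329,302,.085)-c1(370,350,.085); a=np.degrees(np.arctan2(d[1],d[0])); t=a-21; print('ang',a,'turn',t)
p=np.array(arm.get_joint_pos()); p[0]-=25; p[6]+=90; arm.move_j(p)
P=[.4927,-.2607]
arm.move_linear([*P,.036],rate=.12,guard=8); print(arm.get_ee_pos(),arm.get_force())
arm.gripper_to(.05); print(arm.get_gripper_width(),arm.get_finger_force())
p=np.array(arm.get_joint_pos()); p[6]-=t; arm.move_j(p)
arm.gripper_to(.09); arm.dwell(.3); arm.move_linear([*P,.25],rate=.15)
# on to the chest handle
H=np.array([.6775,.2345,.086]); c=np.radians(13.2); ex=np.array([np.cos(c),np.sin(c),0])
B=H-.212*ex; y=ex; z=np.array([0,0,-1.]); R=np.c_[np.cross(y,z),y,z]
sols=[]
for s in(1,-1):
    Q=R.copy();Q[:,:2]*=s
    q=arm.ik([B[0],B[1],.22],Q); 
    if q is not None: sols.append((abs(q[6]),s,q))
    print(s,q)
_,s,q=min(sols,key=lambda t:t[0]); arm.move_j(q); R[:,:2]*=s; np.savez('chest.npz',H=H,ex=ex,B=B,R=R)
arm.gripper_to(.03)
a,_=snap('top','t2'); b,_=snap('scene','s2'); print(arm.get_ee_pos(),arm.get_gripper_width(),arm.get_time())
L=cv2.resize(a[155:275,320:440,::-1],(400,400),interpolation=cv2.INTER_CUBIC)
r=cv2.resize(b[100:250,220:370,::-1],(400,400),interpolation=cv2.INTER_CUBIC)
cv2.imwrite('pics/t2c.png',np.hstack([L,r]))
E
python3 jar2.py
```

```text
ang 37.651948826081934 turn 16.651948826081934
[ 0.49312639 -0.26084789  0.03656528] [-0.28505854 -0.26637806 -0.29494735]
0.05728775420802499 30.000254809856415
1 [-67.81438612  15.77886954  50.63044921 113.79289593 -14.53266206
  56.90302546   2.98990429]
-1 [ -82.43633187   25.22657622   73.34482018  114.34820469  -27.81948328
   61.03664087 -163.20155597]
[0.47108922 0.18609386 0.2199862 ] 0.030081864139251104 22.2833
```

View pics/t2c.png

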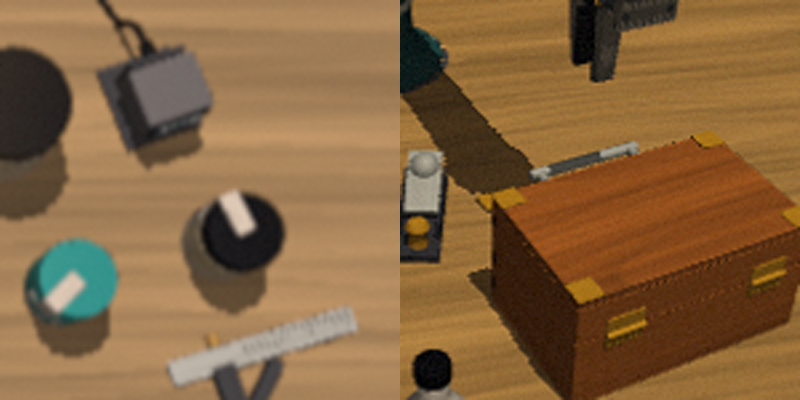

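The jar's strip now runs from (247,232) to (230,192), in line with the reader's axis. The gripper is above the bar, so I'll descend, grip and swing the lid.

```bash
cat > grip.py <<'E'
from h import *
np.set_printoptions(precision=4,suppress=True)
c=np.load('chest.npz');H,ex,B,R=[c[k] for k in('H','ex','B','R')]
arm.gripper_to(.032)
hit=arm.move_linear([B[0],B[1],.111-.019],R,rate=.08,guard=6); print(hit,arm.get_ee_pos(),arm.get_force())
if not hit:
    arm.gripper_to(.0); print(arm.get_gripper_width(),arm.get_finger_force(),arm.get_ee_pos(),arm.get_force(),arm.get_time())
E
python3 grip.py
```

```text
False [0.4714 0.1863 0.0924] [ 0.1908 -0.3761 -0.9306]
0.010778922762411223 29.998309314250946 [0.4714 0.1862 0.0922] [0.9016 0.7172 0.0358] 24.725
```

```bash
cat > swing.py <<'E'
from h import *
np.set_printoptions(precision=3,suppress=True)
c=np.load('chest.npz');H,ex=c['H'],c['ex']
P0=np.array(arm.get_ee_pos()); r=.2135; f=np.arctan2(25,212)
g=lambda t:r*(-np.cos(t+f)*ex+np.sin(t+f)*np.array([0,0,1]))
for t in np.linspace(0,1.24,14)[1:]:
    arm.move_linear(P0+g(t)-g(0),rate=.04)
    F=np.array(arm.get_force()); print('%.2f'%t,F,F@ex,'%.4f'%arm.get_gripper_width())
    if np.linalg.norm(F)>25: print('stop');break
arm.dwell(.5)
print(arm.get_ee_pos(),P0+g(t)-g(0),arm.get_finger_force(),arm.get_force(),arm.get_time())
a,_=snap('top','t3'); b,d=snap('scene','s3')
cv2.imwrite('pics/s3c.png',np.hstack([cv2.resize(x[:,:,::-1],(400,300),interpolation=cv2.INTER_AREA) for x in(a,b)]))
E
python3 swing.py
```

```text
0.10 [ 1.152  0.06  -3.067] 1.1353612771347765 0.0108
0.19 [ 0.399  0.895 -2.843] 0.5934059068699791 0.0112
0.29 [-4.073  0.788 -1.226] -3.7850964060825043 0.0112
0.38 [-7.816  1.506 -0.218] -7.265686967612679 0.0108
0.48 [-9.35  -0.558  2.787] -9.230762500808295 0.0109
0.57 [-11.79   -0.318   6.219] -11.551558176203905 0.0110
0.67 [-14.797  -0.813  10.09 ] -14.59176457576885 0.0111
0.76 [-15.816   0.16   15.526] -15.361264604968328 0.0107
0.86 [-13.287   0.788  15.463] -12.755732691212136 0.0108
0.95 [-9.623  1.371 12.715] -9.056097634018064 0.0108
1.05 [-6.209  2.289  8.017] -5.521810795202879 0.0107
1.14 [-5.114  4.546  6.371] -3.940869691601203 0.0112
1.24 [-1.291  3.964  3.621] -0.351745377258068 0.0111
[0.635 0.226 0.277] [0.634 0.224 0.276] 30.04254162311554 [-2.792  4.32   2.87 ] 33.7917
```

View pics/s3c.png

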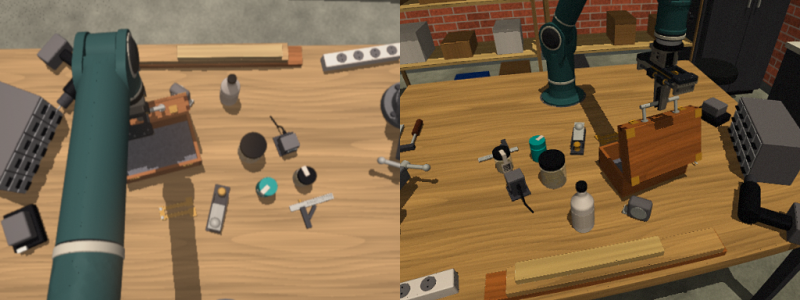

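The lid stands open with its outer face towards the scene camera, at about (660,145) in the panel. I'll measure its angle by fitting a plane to the depth there.

```bash
python3 - <<'E'
from h import *
c=np.load('chest.npz');H,ex=c['H'],c['ex']; d=np.load('s3.npz')['d']
for box in((300,360,172,200),(310,350,175,195)):
    pts=np.array([atd('scene',u,v,d[v,u]) for u in range(box[0],box[1],2) for v in range(box[2],box[3],2) if d[v,u]>0])
    for _ in range(5):
        m=pts.mean(0); n=np.linalg.svd(pts-m)[2][2]; e=(pts-m)@n; pts=pts[abs(e)<max(2*e.std(),.001)]
    n*=np.sign(n@ex); print(len(pts),e.std(),n,'theta',np.arctan2(n@ex,n[2]),'yaw',np.degrees(np.arctan2(n[1],n[0])),'hinge dist of plane',(m-H)@n)
E
```

```text
361 0.0008157177072991047 [0.91942053 0.22848872 0.32009185] theta 1.2449434877421053 yaw 13.956072954950837 hinge dist of plane 0.04811347792336314
179 0.0008944846280269171 [0.9212139  0.22491809 0.31745364] theta 1.2477408886167907 yaw 13.72056623041444 hinge dist of plane 0.04793299374082365
```

```bash
python3 -c "
from cell import arm
arm.dwell(.5);print(arm.get_finger_force(),arm.get_time());print(arm.sign_off())"
```

```text
30.042588114738464 34.3917
the job is handed in; nothing more can be done
None
```

I handed the job in at 34.4 s: the jar is turned to face the reader and released, and the lid is held at its balance point (measured 1.245 rad) with 30 N of grip on the handle; `sign_off()` gave no verdict.

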